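# Index the rotary board fixture to its next hole

## Task

Index the rotary board fixture one step: with a fingertip press the plunger's black knob right in, turn the table anticlockwise (seen from above) to the very next hole, and let the plunger spring fully up into it so that the table is locked there. Only touch and push, gently: do not grip or lift anything, do not turn past the hole, keep the boards in their nests and leave everything else on the bench where it is.

Things in the scene. Friction and masses are not known exactly. Their poses are not given: they have to be found in the camera images.
- fixture: rotary assembly fixture fixed to the bench: dark round base 300 mm across, four ears out to 173 mm, under a fixed bright steel index plate (top 46 mm above the bench) with six 21 mm holes, 60 degrees apart, 120 mm from the axis, joined by a 9 mm ring slot. Origin on the turning axis at bench level; x points to the hole that the plunger is in at the start, z up
- pivot (a point): point on the turning axis at the height of the turning table's top face (64 mm above the bench)
- turntable (a joint): rad, angle of the turning aluminium table (188 mm across, top 64 mm above the bench): about 0 at the start, locked in the first hole with 0.01 rad of play; grows anticlockwise seen from above; next hole at 1.047. Unlocked it turns when pushed with about 1 N at the plunger (under 2 N while the plunger rubs under the index plate) and stays where it is left
- plunger (a joint): m, how far the upright spring plunger is pressed in: 0 up (locked in a hole), 0.012 down on its stop; spring 2.5 N at 0, 5 N at 0.012. From 0.009 its 18 mm collar is below the index plate and the table is free. Let go between holes it stays about 0.008 down, rubbing under the plate, and pops up by itself into the next hole that comes over it; the collar then stops the table
- knob_top (a point): centre of the flat rubber top of the plunger's black mushroom knob (38 mm across, 14 mm tall), 120 mm from the axis, 108 mm above the bench with the plunger up; press straight down. Below it a boss 34 mm across, top 80 mm above the bench, on a 30 mm wide arm of the table; all turn with the table. Nothing stands beside the knob along its circle above 46 mm
- next_hole (a point): centre, on the top of the fixed index plate (46 mm above the bench), of the next hole anticlockwise, where the plunger must end; it does not move
- module1: small green power-converter board, 30 x 40 mm, 11 mm tall with its parts, 30 g, lying loose in nest 1 on the turning table. Origin at the centre of its underside; z up
- nest1 (a point): centre of the floor of nest 1 on the turning table, 63 mm from the axis, 30 degrees anticlockwise from the plunger (four 7 mm high black stops around the board); turns with the table
- module2: small green power-converter board, 30 x 40 mm, 11 mm tall with its parts, 30 g, lying loose in nest 2 on the turning table. Origin at the centre of its underside; z up
- nest2 (a point): centre of the floor of nest 2 on the turning table, 63 mm from the axis, 90 degrees anticlockwise from the plunger (four 7 mm high black stops around the board); turns with the table
- module3: small green power-converter board, 30 x 40 mm, 11 mm tall with its parts, 30 g, lying loose in nest 3 on the turning table. Origin at the centre of its underside; z up
- nest3 (a point): centre of the floor of nest 3 on the turning table, 63 mm from the axis, 150 degrees anticlockwise from the plunger (four 7 mm high black stops around the board); turns with the table
- module4: small green power-converter board, 30 x 40 mm, 11 mm tall with its parts, 30 g, lying loose in nest 4 on the turning table. Origin at the centre of its underside; z up
- nest4 (a point): centre of the floor of nest 4 on the turning table, 63 mm from the axis, 210 degrees anticlockwise from the plunger (four 7 mm high black stops around the board); turns with the table
- multimeter: black digital multimeter lying face up, 145 x 75 x 44 mm, loose on the bench, not part of the job. Origin at the centre of its underside
- parts_tray: grey open component tray, 145 x 95 x 35 mm, loose on the bench, not part of the job. Origin at the centre of its underside
- solder_spool: upright spool of solder, 62 mm across, 50 mm tall, loose on the bench, not part of the job. Origin at the centre of its underside
- flux_bottle: small amber flux bottle, 42 mm across, 85 mm tall, loose on the bench, not part of the job. Origin at the centre of its underside
- deflection_yoke: picture-tube deflection coil, copper and white, 112 mm across, 62 mm tall, loose on the bench, not part of the job. Origin at the centre of its underside
- screwdriver: black-handled screwdriver, 190 mm, lying, loose on the bench, not part of the job. Origin at the centre of its underside
- flush_cutters: flush cutters lying flat, about 135 x 54 mm, 14 mm tall, loose on the bench, not part of the job. Origin at the centre of its underside
- solder_sucker: aluminium desoldering pump, 200 mm long, 21 mm thick, lying, loose on the bench, not part of the job. Origin at the centre of its underside
Mind the look-alikes: they are no part of the job. Leave any red look-alike of the module2 alone. What is shaped like the module1 but blue is not meant.

How it is judged:
On the way, in this order (a step that is already met when the one before it is completed fails the run):
1. the plunger is pressed in with the fingers, clear of its first hole (value of joint plunger above 0.0085 m and contact force between the fingers and plunger above 1 N and value of joint turntable below 0.3 rad), for 0.1 s.
2. the table is turned anticlockwise out of the first hole (value of joint turntable above 0.4 rad), for 0.05 s.
At the end, for the whole second after the job is handed in: the table stands at rest one hole (60 degrees, within 1.7 degrees) anticlockwise from where it began, the plunger is up in that hole to within 2 mm, and the four boards lie in their nests (within 8 mm) (value of joint turntable between 1.0172 and 1.0772 rad and value of joint plunger below 0.002 m and velocity of joint turntable between -0.05 and 0.05 rad/s and distance between module1 and nest1 below 0.008 m and distance between module2 and nest2 below 0.008 m and distance between module3 and nest3 below 0.008 m and distance between module4 and nest4 below 0.008 m); the robot touches nothing.
It fails at once if the table is turned more than 15 degrees past the next hole, or the wrong way (value of joint turntable above 1.3072 rad or value of joint turntable below -0.15 rad).
It fails at once if the plunger or the table is gripped or forced (more than 30 N from the robot) (contact force between any of the fingers, the arm and turntable above 30 N).
It fails at once if a board is lifted, pushed or shaken out of its nest (more than 8 mm) (distance between module1 and nest1 above 0.008 m or distance between module2 and nest2 above 0.008 m or distance between module3 and nest3 above 0.008 m or distance between module4 and nest4 above 0.008 m).
It fails at once if something else on the bench is moved by more than 20 mm or lifted (distance of any of multimeter, parts_tray, solder_spool, flux_bottle, deflection_yoke, screwdriver, flush_cutters, solder_sucker from where it was at the start of the episode above 0.02 m).
It also fails if it takes over 45 s, if anything falls off the work surface, if the arm or the gripper's body presses on something with over 40 N, if the wrist force passes 120 N, or if a joint passes its speed limit or range.

## Robot

A 6-joint arm with a two-finger parallel gripper is mounted at the origin on the work surface. World frame = base frame: x ahead of the robot, y to its left, z up, the work surface at z = 0. Lengths are in m, angles in rad, forces in N, time in s.
With the tool pointing down it reaches from about 0.425 to 0.925 m from the base axis. Payload 12.5 kg.
Tool frame: the origin (TCP) lies between the finger pads; the fingertips stand 19 mm ahead of it and the grasp point (between the pads) is the TCP; z points along the fingers, x is the direction in which the jaws open and shut, and the axes are right-handed (so a half turn about z gives the same grasp; the last joint's range is limited). The gripper opens to 85 mm and grips with 20 to 120 N. Pads are 22 mm wide; open, the fingers measure 114 mm over their backs; the gripper's body (76 mm by 85 mm) begins 54 mm behind the grasp point. The pads swing forward as they close: fully open they stand 13 mm farther back than shut.
Start: joints at [1.103, 0.491, 1.559, -0, 1.092, -0.106], TCP at [0.221, 0.585, 0.25] pointing down, gripper open.
Joint ranges: [-3.1, 3.1], [-0.84, 2.19], [0.05, 2.79], [-1.13, 4.28], [0.06, 2.93], [-2.69, 2.69]. Speed limits (rad/s): [2.22, 2.22, 2.79, 3.14, 3.14, 3.14].

## Interface

Orientations are given as a unit quaternion [x, y, z, w].
In Python, from plant import bot gives the robot as it stands.
- The arm moves only by the tool arm_command, never from a script. Its argument "plan" is one flat list of numbers, 7 for each row, row after row: the shift along the tool's x, y, z in cm, then the turn, a rotation vector about the tool's x, y, z in rad, then the finger opening in cm, from 0 to 8.54. A call has exactly 10 rows; each row shifts and turns the commanded pose from where the row before left it, along the tool's axes as they then stand; what a row does not reach is not made up. A row lasts 1/12 s, in which the tool goes at most 41.7 mm and 7.16 degrees, less where a joint would pass 70% of its speed; a pose out of reach is approached as far as the arm can. A call is refused whole if a number of a shift passes 4.17 or a number of a turn 0.125, either way. A call with a gripper value outside its range is refused whole. The fingers move at their own pace and stop on an object; the grip force is fixed at half the most. Time passes only in rows, so rows that do not move let the fingers close, or fill a call up. It gives the time, the measured TCP pose, the force and the opening at its end, in the units of the state.
- bot.get_state(): the state, without advancing time (a new reading comes with each control period).
- bot.grab_frame(name): name is "scene" or "side" or "wrist"; returns a dict with "image" (420x560x3 uint8, red, green, blue), "depth" (420x560 float32, m along the optical axis (not along the pixel's ray), 0 where there is no reading), "K" (3x3 intrinsics, pixels), "R" (3x3) and "t" (3): a world point X has camera coordinates R X + t. Camera axes: x right, y down, z forward; pixel columns grow to the right and rows downward; lengths in m; the calibration is good to about 2 mm. The wrist camera is an equidistant fisheye: a pixel r from the principal point sees the ray r / f radians off the axis. A picture is of the moment at which its call begins.
- bot.finish_job(): hands the job in, once; it reports no verdict.
The state is a dict: "time": time; "q": joint angles; "joint_vel": joint speeds; "joint_torque": joint torques, N m; "ee_pos": TCP position; "tcp_rot": TCP orientation; "ft_force": force on the tool from outside, world axes, zero at the start; "wrist_torque": the same for the moment, N m; "width": opening from 0.0 (shut) to 1.0 (fully open).
Only numpy, scipy, OpenCV 4.12 (cv2) and the standard library are available. Lean on these libraries where they do the work, as an engineer would, in place of code of your own. Each camera call takes 0.05 s, during which the arm holds its last target. There are 200 camera calls.

## Working session

There is one attempt and no reset: what is moved stays moved. The work goes in short steps, Python scripts to look and compute and a tool call to move; the robot and the scene stay as the last step left them, time stands still between calls to the robot, and variables do not carry over. Pictures are saved under pics/ and viewed, about 8 in all and at most 12, crops included, and the job is handed in when it is done.

Besides the shell and the picture viewer there is one more tool, called after "Request:" by a JSON object that holds its "name" and its "arguments", one argument or row to a line. arm_command: Moves the arm, as the interface text tells. Its arguments: {"type":"object","properties":{"plan":{"type":"array"}},"required":["plan"]}

```bash
mkdir -p pics; ls
python3 - <<'E'
from plant import bot
import cv2,numpy as np
s=bot.get_state();print(s)
for n in("scene","side"):
    f=bot.grab_frame(n);np.savez(n,**f);cv2.imwrite(f"pics/{n}.png",f["image"][:,:,::-1]);print(f["K"],f["R"],f["t"])
a=[cv2.imread(f"pics/{n}.png") for n in("scene","side")]
E
```

```text
pics
{'time': 0.0, 'q': array([ 1.10337718e+00,  4.91524114e-01,  1.55943926e+00,  3.22486783e-05,
        1.09170333e+00, -1.05634303e-01]), 'joint_vel': array([-0.00144814,  0.00103821,  0.00092986, -0.00142804, -0.0007889 ,
       -0.00211123]), 'joint_torque': array([ 3.50218697e-04, -6.18450665e+01, -2.61579663e+01, -7.64771380e-05,
        4.06902982e-03, -4.34701022e-06]), 'ee_pos': array([0.22111612, 0.58436341, 0.24975326]), 'tcp_rot': array([ 8.22787224e-01,  5.68349272e-01, -4.78416551e-04,  2.44369140e-04]), 'ft_force': array([ 0.2029207 , -0.20199437,  0.35051834]), 'wrist_torque': array([ 0.02375996, -0.01308199, -0.01205034]), 'width': 0.9994764417188268}
[[449.64698551   0.         270.28055061]
 [  0.         449.64698551 205.40600607]
 [  0.           0.           1.        ]] [[ 0.45885346  0.88836108  0.01637369]
 [ 0.74186727 -0.37291541 -0.55728543]
 [-0.48896469  0.26785945 -0.83015953]] [-0.26400855 -0.35729557  1.48593409]
[[398.93092145   0.         275.19047767]
 [  0.         398.93092145 207.70043369]
 [  0.           0.           1.        ]] [[ 0.74554172 -0.66645112 -0.00323198]
 [-0.49723676 -0.55300387 -0.66853746]
 [ 0.44376024  0.50002962 -0.74367145]] [-0.37674241  0.34372891  1.09532416]
```

View pics/scene.png

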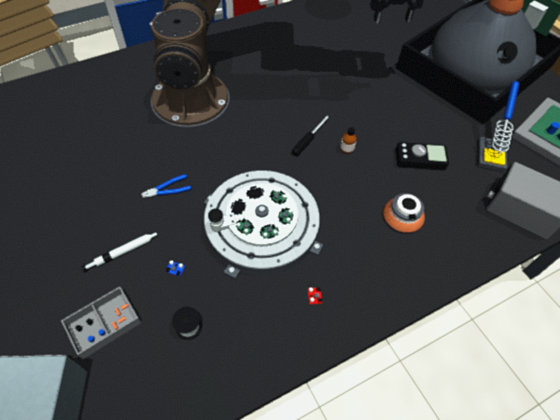

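View pics/side.png

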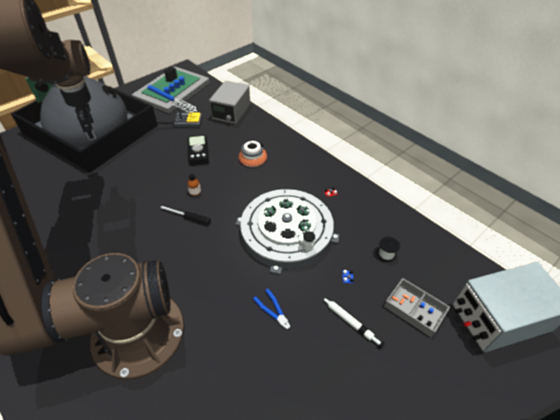

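The scene picture shows the fixture at about (262,215) with its knob at (215,217). In the side picture the fixture is at (288,225) and the knob at (309,240). Next I measure both from depth.

```bash
cat > h.py <<'E'
import numpy as np
def cloud(f):
    d=f["depth"];v,u=np.mgrid[:d.shape[0],:d.shape[1]];K=f["K"]
    c=np.stack([(u-K[0,2])/K[0,0]*d,(v-K[1,2])/K[1,1]*d,d],-1)
    return (c-f["t"])@f["R"]
def pix(f,u,v,z):
    r=np.linalg.inv(f["K"])@[u,v,1]@f["R"];o=-f["R"].T@f["t"]
    return o+r*(z-o[2])/r[2]
E
python3 - <<'E'
import numpy as np,cv2
from h import *
from scipy.optimize import least_squares
for n,(u,v),(ku,kv) in(("scene",(262,213),(215,217)),("side",(288,222),(309,240))):
    f=dict(np.load(n+".npz"));P=cloud(f)
    c0=pix(f,u,v,.05)
    print(n,c0,pix(f,ku,kv,.105))
    r=np.hypot(*(P[...,:2]-c0[:2]).transpose(2,0,1));m=(r<.2)&(f["depth"]>0)
    z=P[...,2]
    print(np.histogram(z[m],np.arange(-.005,.13,.005)))
    pl=m&(abs(z-.046)<.004)&(f["image"].min(-1)>90)
    q=P[pl][:,:2]
    # outer edge of the plate: farthest per angle
    a=np.arctan2(*(q-c0[:2]).T[::-1]);rr=np.hypot(*(q-c0[:2]).T)
    b=((a+np.pi)/2/np.pi*48).astype(int)%48
    e=np.array([q[b==i][np.argmax(rr[b==i])] for i in range(48) if (b==i).any()])
    s=least_squares(lambda p:np.hypot(*(e-p[:2]).T)-p[2],[*c0[:2],.145],loss="soft_l1",f_scale=.002)
    print("axis",s.x,len(e))
    k=m&(z>.098);print("knob",k.sum(),P[k].mean(0),P[k].min(0),P[k].max(0), np.median(z[k]))
    d=P[k].mean(0)[:2]-s.x[:2];print("r",np.hypot(*d),np.degrees(np.arctan2(d[1],d[0])))
    x,y,w=u-80,v-70,160
    cv2.imwrite(f"pics/c_{n}.png",cv2.resize(f["image"][y:y+140,x:x+w,::-1],None,fx=5,fy=4.2 if 0 else 5)[:700][:600])
a=[cv2.resize(cv2.imread(f"pics/c_{n}.png"),(400,300)) for n in("scene","side")]
cv2.imwrite("pics/cc.png",np.hstack(a))
E
```

```text
scene [ 0.54192812 -0.00805552  0.05      ] [ 0.53230356 -0.13234491  0.105     ]
(array([3141, 1815,  493,  447,  130,   99,   97,   92,  185, 1962, 2219,
         73,  181, 2073,  920,  390,  113,   16,    0,    0,    5,   33,
        125,    7,    0,    0]), array([-0.005,  0.   ,  0.005,  0.01 ,  0.015,  0.02 ,  0.025,  0.03 ,
        0.035,  0.04 ,  0.045,  0.05 ,  0.055,  0.06 ,  0.065,  0.07 ,
        0.075,  0.08 ,  0.085,  0.09 ,  0.095,  0.1  ,  0.105,  0.11 ,
        0.115,  0.12 ,  0.125]))
axis [ 0.54581507 -0.01087007  0.15007712] 48
knob 168 [ 0.52776703 -0.13004108  0.10641037] [ 0.50794703 -0.14754977  0.09876476] [ 0.54560532 -0.11123747  0.11185008] 0.10656611495518228
r 0.12052992124713888 -98.61180394786012
side [ 0.5476857  -0.01518217  0.05      ] [ 0.51432233 -0.13993136  0.105     ]
(array([ 815, 2083,  258,  369,  156,  115,   64,   87,  107,  518, 1926,
        204,   59,  680,  974,  270,  137,   44,    2,    0,    2,   16,
         75,   23,    0,    0]), array([-0.005,  0.   ,  0.005,  0.01 ,  0.015,  0.02 ,  0.025,  0.03 ,
        0.035,  0.04 ,  0.045,  0.05 ,  0.055,  0.06 ,  0.065,  0.07 ,
        0.075,  0.08 ,  0.085,  0.09 ,  0.095,  0.1  ,  0.105,  0.11 ,
        0.115,  0.12 ,  0.125]))
axis [ 0.54697286 -0.01030851  0.15066844] 48
knob 116 [ 0.52357889 -0.13090722  0.10783832] [ 0.50528686 -0.14727386  0.09947951] [ 0.54377053 -0.11127274  0.11336784] 0.10812681460059803
r 0.12284675660405248 -100.97800284491659
```

View pics/cc.png

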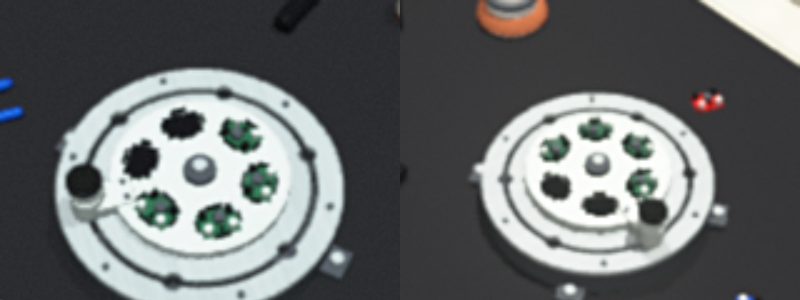

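The axis is at about (0.546,-0.010) from the plate-rim fit (150 mm radius, as given). The knob is at about (0.526,-0.130), 107 mm up and 121 mm from the axis, so it sits at about -100° and the next hole at about -40°. Both agree with the sizes given. In the crop, board 1 is anticlockwise of the knob, which also fits. I shut the fingers and approach from above.

Request:
{"name": "arm_command", "arguments": {
  "plan": [-1.9,3.4,0,0,0,0,0,-1.9,3.4,0,0,0,0,0,-1.9,3.4,0,0,0,0,0,-1.9,3.4,0,0,0,0,0,-1.9,3.4,0,0,0,0,0,-1.9,3.4,0,0,0,0,0,-1.9,3.4,0,0,0,0,0,-1.9,3.4,0,0,0,0,0,-1.9,3.4,0,0,0,0,0,-1.9,3.4,0,0,0,0,0]
}}

```text
time: 0.93
ee_pos: [0.4728, 0.2848, 0.2502]
tcp_rot: [0.823, 0.568, -0.0, -0.0]
ft_force: [-0.3, 0.5, -0.2]
width: -0.002
```

Request:
{"name": "arm_command", "arguments": {
  "plan": [-3.6,1.95,0,0,0,0,0,-3.6,1.95,0,0,0,0,0,-3.6,1.95,0,0,0,0,0,-3.6,1.95,0,0,0,0,0,-3.6,1.95,0,0,0,0,0,-3.6,1.95,0,0,0,0,0,-3.6,1.95,0,0,0,0,0,-3.6,1.95,0,0,0,0,0,-3.6,1.95,0,0,0,0,0,-3.6,1.95,0,0,0,0,0]
}}

```text
time: 1.77
ee_pos: [0.5266, -0.1213, 0.2502]
tcp_rot: [0.823, 0.568, -0.0, -0.0]
ft_force: [0.0, 0.5, -0.4]
width: 0.001
```

Request:
{"name": "arm_command", "arguments": {
  "plan": [0,0,0,0,0,0.12,0,0,0,0,0,0,0.12,0,0,0,0,0,0,0.12,0,0,0,0,0,0,0.12,0,0,0,0,0,0,0.12,0,0,0,0,0,0,0.12,0,0,0,0,0,0,0.12,0,0,0,0,0,0,0.12,0,0,0,0,0,0,0.12,0,0,0,0,0,0,0.12,0]
}}

```text
time: 2.6
ee_pos: [0.5268, -0.1191, 0.25]
tcp_rot: [1.0, 0.002, -0.0, -0.0]
ft_force: [-0.0, 0.2, -0.3]
width: 0.0
```

```bash
cat >> h.py <<'E'
from scipy.spatial.transform import Rotation as Ro
A=np.array([.5465,-.0105]);KN=np.array([.526,-.1305])
def tool(bot,target_xy,yawx):
    """cm shift in tool axes to target xy, and turn about tool z to bring tool x to world angle yawx"""
    s=bot.get_state();R=Ro.from_quat(s["tcp_rot"]).as_matrix()
    d=R.T@(np.r_[target_xy,s["ee_pos"][2]]-s["ee_pos"])*100
    a=np.arctan2(R[1,0],R[0,0]);da=(yawx-a+np.pi)%(2*np.pi)-np.pi
    print("t",s["time"],"p",s["ee_pos"].round(4),"shift",d.round(2),"turn",round(-da,3),"tilt",R[:,2].round(4),"F",s["ft_force"].round(2),"w",s["width"],"q",s["q"].round(2))
E
python3 -c "
from h import *
from plant import bot
tool(bot,KN,np.radians(-9.7))"
```

```text
t 2.6 p [ 0.5268 -0.1191  0.25  ] shift [-0.08  1.14 -0.  ] turn 0.172 tilt [-5.e-04  3.e-04 -1.e+00] F [-0.01  0.25 -0.27] w 0.00024471534671022526 q [-0.34  0.37  1.77  0.    1.   -0.35]
```

Request:
{"name": "arm_command", "arguments": {
  "plan": [-0.1,0.6,0,0,0,0.085,0,0.1,0.6,0,0,0,0.085,0,0,0,2,0,0,0,0,0,0,2,0,0,0,0,0,0,2,0,0,0,0,0,0,2,0,0,0,0,0,0,1.5,0,0,0,0,0,0,1,0,0,0,0,0,0,0.5,0,0,0,0,0,0,0,0,0,0,0]
}}

```text
time: 3.43
ee_pos: [0.5263, -0.1312, 0.1395]
tcp_rot: [0.997, -0.08, -0.001, -0.0]
ft_force: [-0.1, -0.9, 0.5]
width: 0.001
```

Run:
```python
from h import *
from plant import bot
import cv2
tool(bot,KN,np.radians(-9.7))
out=[]
for n,(u,v) in(("scene",(225,205)),("side",(305,225))):
    f=bot.grab_frame(n);out.append(cv2.resize(f["image"][v-60:v+60,u-53:u+53,::-1],(400,453)))
cv2.imwrite("pics/a1.png",np.hstack(out))
```

```text
t 3.4333 p [ 0.5263 -0.1312  0.1395] shift [-0.04 -0.06  0.  ] turn 0.008 tilt [-1.3e-03  6.0e-04 -1.0e+00] F [-0.06 -0.88  0.49] w 0.0011151965241731903 q [-0.37  0.52  1.88  0.    0.75 -0.21]
```

View pics/a1.png

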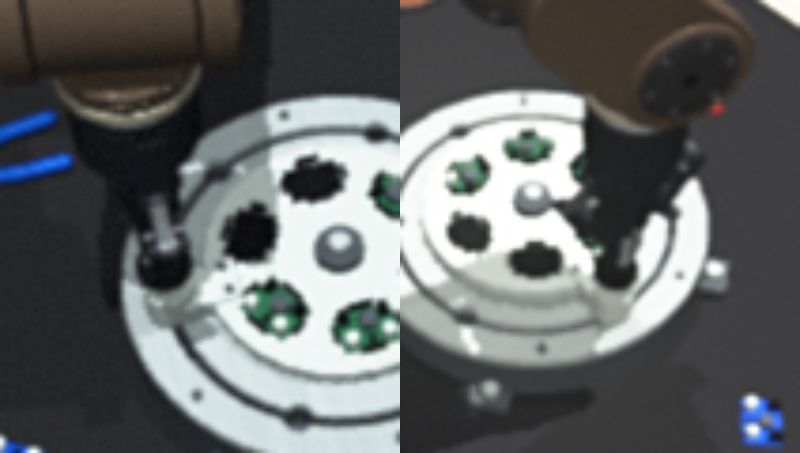

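The view shows the shut fingertips right over the knob at (165,255) in the left panel and (615,275) in the right. I press in steps.

Request:
{"name": "arm_command", "arguments": {
  "plan": [0,0,0.3,0,0,0,0,0,0,0.3,0,0,0,0,0,0,0.3,0,0,0,0,0,0,0.2,0,0,0,0,0,0,0.2,0,0,0,0,0,0,0.2,0,0,0,0,0,0,0.2,0,0,0,0,0,0,0,0,0,0,0,0,0,0,0,0,0,0,0,0,0,0,0,0,0]
}}

```text
time: 4.37
ee_pos: [0.5265, -0.1313, 0.1234]
tcp_rot: [0.997, -0.08, 0.0, -0.0]
ft_force: [-0.6, 0.5, 1.9]
width: 0.0
```

Request:
{"name": "arm_command", "arguments": {
  "plan": [0,0,0.1,0,0,0,0,0,0,0.1,0,0,0,0,0,0,0.1,0,0,0,0,0,0,0.1,0,0,0,0,0,0,0.1,0,0,0,0,0,0,0,0,0,0,0,0,0,0,0,0,0,0,0,0,0,0,0,0,0,0,0,0,0,0,0,0,0,0,0,0,0,0,0]
}}

```text
time: 5.2
ee_pos: [0.5266, -0.1313, 0.1183]
tcp_rot: [0.997, -0.08, 0.0, -0.0]
ft_force: [0.2, -0.5, 3.9]
width: 0.001
```

Request:
{"name": "arm_command", "arguments": {
  "plan": [0,0,0.1,0,0,0,0,0,0,0.1,0,0,0,0,0,0,0.1,0,0,0,0,0,0,0.1,0,0,0,0,0,0,0,0,0,0,0,0,0,0,0,0,0,0,0,0,0,0,0,0,0,0,0,0,0,0,0,0,0,0,0,0,0,0,0,0,0,0,0,0,0,0]
}}

```text
time: 6.03
ee_pos: [0.5271, -0.1314, 0.115]
tcp_rot: [0.997, -0.08, 0.001, 0.0]
ft_force: [0.8, 0.6, 11.5]
width: -0.001
```

Request:
{"name": "arm_command", "arguments": {
  "plan": [0,0,0.05,0,0,0,0,0,0,0,0,0,0,0,0,0,0,0,0,0,0,0,0,0,0,0,0,0,0,0,0,0,0,0,0,0,0,0,0,0,0,0,0,0,0,0,0,0,0,0,0,0,0,0,0,0,0,0,0,0,0,0,0,0,0,0,0,0,0,0]
}}

```text
time: 6.87
ee_pos: [0.5273, -0.1314, 0.1149]
tcp_rot: [0.997, -0.08, 0.001, 0.0]
ft_force: [-0.1, 1.4, 15.4]
width: 0.001
```

The plunger is on its stop at 12 mm travel with about 15 N, so step 1's force and travel are met. Now I drag it along the arc, turning the tool with it.

Request:
{"name": "arm_command", "arguments": {
  "plan": [0.306,-0.004,0,0,0,-0.025,0,0.306,-0.004,0,0,0,-0.025,0,0.306,-0.004,0,0,0,-0.025,0,0.306,-0.004,0,0,0,-0.025,0,0.306,-0.004,0,0,0,-0.025,0,0.306,-0.004,0,0,0,-0.025,0,0.306,-0.004,0,0,0,-0.025,0,0.306,-0.004,0,0,0,-0.025,0,0,0,0,0,0,0,0,0,0,0,0,0,0,0]
}}

```text
time: 7.7
ee_pos: [0.5519, -0.1327, 0.1149]
tcp_rot: [1.0, 0.02, 0.001, 0.0]
ft_force: [-0.2, 3.3, 14.0]
width: -0.003
```

Run:
```python
from h import *
from plant import bot
tool(bot,KN,np.radians(-9.7))
s=bot.get_state();d=s["ee_pos"][:2]-A;print(np.hypot(*d),np.degrees(np.arctan2(d[1],d[0])))
for n in("scene","side"):
    f=bot.grab_frame(n);P=cloud(f);z=P[...,2]
    D=P[...,:2]-A;r=np.hypot(D[...,0],D[...,1]);th=np.degrees(np.arctan2(D[...,1],D[...,0]))
    m=(r>.098)&(r<.14)&(z>.07)&(z<.088)&(f["depth"]>0)&(abs(th+80)<60)
    print(n,m.sum(),np.median(th[m]),np.percentile(th[m],[2,98]))
```

```text
t 7.7 p [ 0.5519 -0.1327  0.1149] shift [-2.58 -0.32 -0.01] turn 0.209 tilt [ 2.8e-03 -5.0e-04 -1.0e+00] F [-0.23  3.28 13.97] w -0.003141261443069628 q [-0.35  0.58  1.83  0.    0.72 -0.39]
0.12233075646707525 -87.476032073605
scene 37 -81.60103715476504 [-87.44302949 -79.91263523]
side 35 -93.35157428729335 [-96.2751186  -86.08678719]
```

The arm and boss turned together: the boss is at about -87.5°, 12° on from the start. There is little tangential force and 3 N radial, so I trim slightly inward and carry on.

Request:
{"name": "arm_command", "arguments": {
  "plan": [0.425,-0.012,0,0,0,-0.035,0,0.425,-0.012,0,0,0,-0.035,0,0.425,-0.012,0,0,0,-0.035,0,0.425,-0.012,0,0,0,-0.035,0,0.425,-0.012,0,0,0,-0.035,0,0.425,-0.012,0,0,0,-0.035,0,0.425,-0.012,0,0,0,-0.035,0,0.425,-0.012,0,0,0,-0.035,0,0.425,-0.012,0,0,0,-0.035,0,0,0,0,0,0,0,0]
}}

```text
time: 8.63
ee_pos: [0.5895, -0.1247, 0.1149]
tcp_rot: [0.984, 0.177, 0.001, 0.001]
ft_force: [-0.3, 1.3, 15.2]
width: -0.001
```

```bash
cat >> h.py <<'E'
def chk(bot):
    tool(bot,KN,0)
    s=bot.get_state();d=s["ee_pos"][:2]-A;print("tcp r,ang",np.hypot(*d),np.degrees(np.arctan2(d[1],d[0])))
    for n in("scene","side"):
        f=bot.grab_frame(n);P=cloud(f);z=P[...,2]
        D=P[...,:2]-A;r=np.hypot(D[...,0],D[...,1]);th=np.degrees(np.arctan2(D[...,1],D[...,0]))
        m=(r>.098)&(r<.14)&(z>.07)&(z<.088)&(f["depth"]>0)&(abs(th+65)<60)
        print(n,m.sum(),np.percentile(th[m],[2,50,98]))
E
python3 -c "
from h import *
from plant import bot
chk(bot)"
```

```text
t 8.6333 p [ 0.5895 -0.1247  0.1149] shift [-6.15 -1.67 -0.02] turn 0.356 tilt [ 2.8e-03 -5.0e-04 -1.0e+00] F [-0.26  1.27 15.25] w -0.0011530177216920428 q [-0.32  0.62  1.74  0.    0.77 -0.68]
tcp r,ang 0.12205598032343026 -69.38087105367096
scene 39 [-71.91361021 -64.60031399 -62.28796441]
side 37 [-78.08602701 -76.39817413 -70.06747491]
```

Request:
{"name": "arm_command", "arguments": {
  "plan": [0.425,-0.01,0,0,0,-0.035,0,0.425,-0.01,0,0,0,-0.035,0,0.425,-0.01,0,0,0,-0.035,0,0.425,-0.01,0,0,0,-0.035,0,0.425,-0.01,0,0,0,-0.035,0,0.425,-0.01,0,0,0,-0.035,0,0.425,-0.01,0,0,0,-0.035,0,0.425,-0.01,0,0,0,-0.035,0,0.425,-0.01,0,0,0,-0.035,0,0,0,0,0,0,0,0]
}}

```text
time: 9.57
ee_pos: [0.6226, -0.1058, 0.115]
tcp_rot: [0.944, 0.329, 0.001, 0.001]
ft_force: [0.9, 0.9, 14.1]
width: 0.003
```

```bash
python3 -c "
from h import *
from plant import bot
chk(bot)"
```

```text
t 9.5667 p [ 0.6226 -0.1058  0.115 ] shift [-9.1  -4.07 -0.03] turn 0.671 tilt [ 3.e-03 -5.e-04 -1.e+00] F [ 0.94  0.89 14.1 ] w 0.0026362442990358064 q [-0.27  0.65  1.67  0.    0.82 -0.94]
tcp r,ang 0.12190341254247801 -51.39432909925167
scene 31 [-55.51950903 -48.84341899 -44.81943906]
side 39 [-61.35546837 -58.63332144 -52.74577775]
```

The table is about 48° round. I lift off so the plunger rubs under the plate, move back along the circle and come down behind the knob, so I can push it sideways until it pops into the hole.

Request:
{"name": "arm_command", "arguments": {
  "plan": [0,0,-0.1,0,0,0,0,0,0,-0.1,0,0,0,0,0,0,-0.2,0,0,0,0,0,0,-0.6,0,0,0,0,0,0,-1,0,0,0,0,0,0,-1,0,0,0,0,0,0,-1,0,0,0,0,-1.5,0,0,0,0,0,0,-1.5,0,0,0,0,0,0,-2,0,0,0,0,0,0]
}}

```text
time: 10.5
ee_pos: [0.582, -0.1369, 0.1548]
tcp_rot: [0.944, 0.329, 0.0, 0.0]
ft_force: [-0.3, -0.1, 0.3]
width: -0.0
```

Run:
```python
from h import *
from plant import bot
import cv2
chk(bot)
out=[]
for n,(u,v) in(("scene",(250,215)),("side",(315,225))):
    f=bot.grab_frame(n);out.append(cv2.resize(f["image"][v-60:v+60,u-53:u+53,::-1],(400,453)))
    P=cloud(f);z=P[...,2];D=P[...,:2]-A;r=np.hypot(D[...,0],D[...,1]);th=np.degrees(np.arctan2(D[...,1],D[...,0]))
    m=(r>.098)&(r<.142)&(z>.094)&(z<.108)&(abs(th+50)<15)&(f["depth"]>0)
    print("knob",n,m.sum(),P[m].mean(0),np.median(z[m]),np.median(th[m]))
cv2.imwrite("pics/a2.png",np.hstack(out))
```

```text
t 10.5 p [ 0.582  -0.1369  0.1548] shift [-4.   -3.98 -0.01] turn 0.67 tilt [ 1.e-03 -1.e-04 -1.e+00] F [-0.31 -0.14  0.33] w -0.0002574894857453679 q [-0.34  0.56  1.73  0.    0.85 -1.01]
tcp r,ang 0.13129199232102343 -74.29633797624483
scene 43 [-57.26619901 -49.99126692 -45.2768432 ]
side 43 [-61.08524444 -59.03748067 -51.77142048]
knob scene 175 [ 0.61997256 -0.10717665  0.09860451] 0.09878264962211095 -52.79759156447951
knob side 22 [ 0.60949376 -0.10138244  0.09954603] 0.09978088027677215 -55.686995107773846
```

View pics/a2.png

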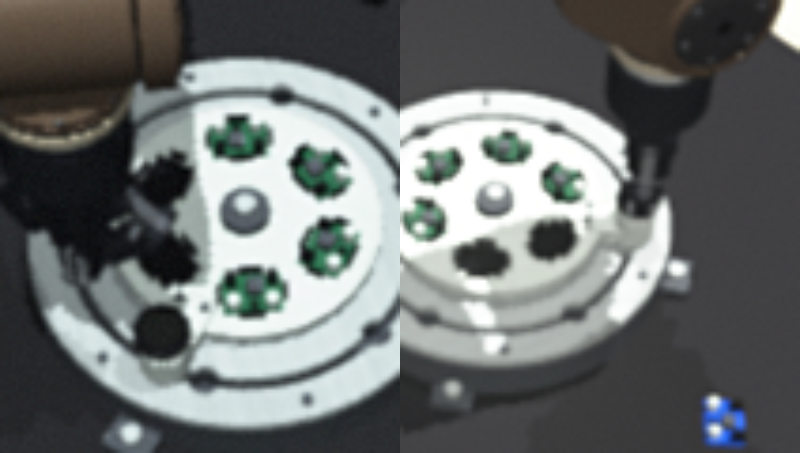

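The picture shows the knob at (162,332) in the left panel, about 99 mm up (8 mm in), just short of the next hole at (205,380). The fingers are behind it and the boards are in their nests. I go down behind the knob.

Request:
{"name": "arm_command", "arguments": {
  "plan": [0,0,0.7,0,0,0,0,0,0,0.7,0,0,0,0,0,0,0.7,0,0,0,0,0,0,0.7,0,0,0,0,0,0,0.7,0,0,0,0,0,0,0.7,0,0,0,0,0,0,0.5,0,0,0,0,0.4,0,0,0,0,0,0,0.4,0,0,0,0,0,0,0.2,0,0,0,0,0,0]
}}

```text
time: 11.53
ee_pos: [0.5906, -0.1306, 0.107]
tcp_rot: [0.945, 0.328, 0.0, 0.0]
ft_force: [-0.5, -0.6, 0.8]
width: -0.003
```

Request:
{"name": "arm_command", "arguments": {
  "plan": [0.2,0,0,0,0,0,0,0.2,0,0,0,0,0,0,0.2,0,0,0,0,0,0,0.2,0,0,0,0,0,0,0.2,0,0,0,0,0,0,0.2,0,0,0,0,0,0,0.1,0,0,0,0,0,0,0.1,0,0,0,0,0,0,0,0,0,0,0,0,0,0,0,0,0,0,0,0]
}}

```text
time: 12.37
ee_pos: [0.6009, -0.122, 0.1068]
tcp_rot: [0.945, 0.328, 0.0, -0.0]
ft_force: [-0.1, -1.2, -0.5]
width: -0.003
```

```bash
cat >> h.py <<'E'
def knob(bot):
    for n in("scene","side"):
        f=bot.grab_frame(n);P=cloud(f);z=P[...,2];D=P[...,:2]-A;r=np.hypot(D[...,0],D[...,1]);th=np.degrees(np.arctan2(D[...,1],D[...,0]))
        m=(r>.098)&(r<.142)&(z>.094)&(z<.114)&(th>-53)&(th<-15)&(f["depth"]>0)
        print("knob",n,m.sum(),np.median(z[m]),np.percentile(th[m],[50,98]))
E
python3 -c "
from h import *
from plant import bot
chk(bot);knob(bot)"
```

```text
t 12.3667 p [ 0.6009 -0.122   0.1068] shift [-6.4  -3.98 -0.  ] turn 0.669 tilt [ 0.e+00  3.e-04 -1.e+00] F [-0.1  -1.16 -0.54] w -0.0031502631906650523 q [-0.31  0.64  1.72  0.    0.78 -0.98]
tcp r,ang 0.12409126804074244 -63.99704967236665
scene 43 [-53.97383829 -46.30450883 -40.88642951]
side 11 [-56.59877905 -53.58081491 -45.74371199]
knob scene 133 0.09873813847098956 [-46.80221325 -40.85974109]
knob side 7 0.09899208080947297 [-50.13573779 -46.06863648]
```

Request:
{"name": "arm_command", "arguments": {
  "plan": [0.146,0.03,0,0,0,-0.012,0,0.146,0.03,0,0,0,-0.012,0,0.146,0.03,0,0,0,-0.012,0,0.146,0.03,0,0,0,-0.012,0,0.146,0.03,0,0,0,-0.012,0,0.146,0.03,0,0,0,-0.012,0,0.146,0.03,0,0,0,-0.012,0,0.146,0.03,0,0,0,-0.012,0,0,0,0,0,0,0,0,0,0,0,0,0,0,0]
}}

```text
time: 13.4
ee_pos: [0.6115, -0.1162, 0.1068]
tcp_rot: [0.928, 0.373, 0.0, 0.0]
ft_force: [-0.3, -0.0, 0.9]
width: -0.0
```

```bash
python3 -c "
from h import *
from plant import bot
chk(bot);knob(bot)"
```

```text
t 13.4 p [ 0.6115 -0.1162  0.1068] shift [-7.16 -4.89 -0.  ] turn 0.765 tilt [ 4.e-04  2.e-04 -1.e+00] F [-0.28 -0.03  0.92] w -0.00025638260858791345 q [-0.29  0.65  1.7   0.    0.79 -1.06]
tcp r,ang 0.12410016928389768 -58.41097635934097
scene 41 [-48.34750338 -41.2798222  -35.706158  ]
side 18 [-51.19095682 -47.64155023 -37.86030103]
knob scene 162 0.09871002741518273 [-42.81125264 -35.21215531]
knob side 23 0.10049286559929826 [-44.80958041 -36.37843731]
```

Request:
{"name": "arm_command", "arguments": {
  "plan": [0.073,0.015,0,0,0,-0.006,0,0.073,0.015,0,0,0,-0.006,0,0.073,0.015,0,0,0,-0.006,0,0.073,0.015,0,0,0,-0.006,0,0.073,0.015,0,0,0,-0.006,0,0.073,0.015,0,0,0,-0.006,0,0.073,0.015,0,0,0,-0.006,0,0.073,0.015,0,0,0,-0.006,0,0,0,0,0,0,0,0,0,0,0,0,0,0,0]
}}

```text
time: 14.43
ee_pos: [0.6165, -0.1129, 0.1068]
tcp_rot: [0.919, 0.395, 0.0, -0.0]
ft_force: [-0.1, -0.7, 0.6]
width: 0.007
```

```bash
python3 -c "
from h import *
from plant import bot
chk(bot);knob(bot)"
```

```text
t 14.4333 p [ 0.6165 -0.1129  0.1068] shift [-7.49 -5.36 -0.  ] turn 0.813 tilt [ 4.e-04  2.e-04 -1.e+00] F [-0.11 -0.72  0.59] w 0.006656090821699189 q [-0.29  0.66  1.69  0.    0.8  -1.1 ]
tcp r,ang 0.12405235033280237 -55.67354595268154
scene 63 [-46.23350443 -38.72069372 -32.58431021]
side 28 [-57.28272071 -43.93834763 -34.28336012]
knob scene 165 0.10669170692207752 [-39.89625854 -32.4713881 ]
knob side 28 0.10796512283224843 [-44.09809798 -32.79989938]
```

The knob top is back at 107 mm, as at the start, so the plunger has popped up into the hole. I back off along the circle and lift clear.

Request:
{"name": "arm_command", "arguments": {
  "plan": [-0.3,0,0,0,0,0,0,-0.5,0,0,0,0,0,0,-0.5,0,0,0,0,0,0,0,0,-1,0,0,0,0,0,0,-2,0,0,0,0,0,0,-3,0,0,0,0,-2,0,-3,0,0,0,0,-3,0,-2,0,0,0,0,-3,0,0,0,0,0,0,-3,0,0,0,0,0,0]
}}

```text
time: 15.47
ee_pos: [0.5311, -0.2033, 0.2191]
tcp_rot: [0.918, 0.396, 0.001, 0.001]
ft_force: [0.5, -0.7, -0.5]
width: 0.002
```

Run:
```python
from h import *
from plant import bot
import cv2
chk(bot);knob(bot)
out=[]
for n,(u,v) in(("scene",(265,220)),("side",(300,220))):
    f=bot.grab_frame(n);out.append(cv2.resize(f["image"][v-60:v+60,u-53:u+53,::-1],(400,453)))
    P=cloud(f);z=P[...,2];k=(z>.1)&(z<.114)&(np.hypot(P[...,0]-.638,P[...,1]+.088)<.03)&(f["depth"]>0)
    d=P[k].mean(0)[:2]-A;print(k.sum(),P[k].mean(0),np.degrees(np.arctan2(d[1],d[0])))
cv2.imwrite("pics/a3.png",np.hstack(out))
```

```text
t 15.4667 p [ 0.5311 -0.2033  0.2191] shift [ 4.94 -5.37 -0.01] turn 0.814 tilt [ 0.0031 -0.0016 -1.    ] F [ 0.49 -0.68 -0.5 ] w 0.0017897319758893688 q [-0.48  0.44  1.74  0.    0.96 -1.3 ]
tcp r,ang 0.1933777724251854 -94.5575743431074
scene 63 [-45.91076899 -38.87746742 -32.54463259]
side 58 [-48.69631877 -45.145839   -35.64748037]
knob scene 191 0.10653719793624589 [-40.36297837 -32.60243675]
knob side 82 0.10847370364780834 [-42.75391135 -31.86891232]
184 [ 0.63935061 -0.08940618  0.10668003] -40.35850253373119
82 [ 0.63330028 -0.08835194  0.10781506] -41.88920899331406
```

View pics/a3.png

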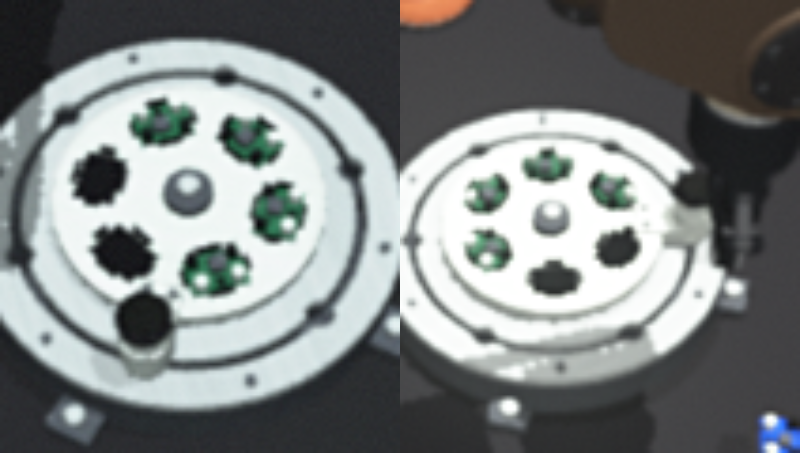

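The knob, at (145,318) in the left panel, stands over the next hole at full height, all four boards are in their nests and the fingers are clear. I hand the job in.

```bash
python3 -c "
from plant import bot
print(bot.finish_job())"
```

```text
the job is handed in; nothing more can be done
None
```

The fixture is indexed one step and locked in the next hole, and I handed the job in at about 15.6 s; it reported no verdict.

**What I did:** I pressed the knob down to its stop with the shut fingertips, at about 15 N. I then dragged it about 48° anticlockwise, lifted off, and nudged it sideways from behind until the plunger popped up. After that I backed the fingers clear.

**Last checks:**
- **Plunger:** the knob top is back at its starting height, 106.7 mm now against 106.4 mm before from the scene camera, and 107.8 mm in both from the side camera.
- **Turn:** the two cameras measured 58.2° and 59.1°. The side camera is within the 1.7° band. The scene camera is 0.1° short of it, which is within the 2 mm calibration error. The plunger being fully up means it is in the hole.
- **Boards and bench:** all four boards are visibly in their nests. I did not measure the loose objects again, but the arm came near none of them.

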